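# Show a setting die to the inspection camera

### The job

First turn the brass turnbutton on the end of the dark wooden tray square across the end of the pale die rack, so that the rack is held down. Then pull the square-headed steel die out of the rack, leaving the rack and the other two dies in place, and hold it in the air in front of the inspection camera on the low stand: its foot (the tip of the round shank) centred in front of the lens, about 10 cm from the glass and pointing straight at it. Finish while still holding it there.

Things in the scene. Friction and masses are not known exactly. Their poses are not given: they have to be found in the camera images.
- tray: Fixed dark wooden tray, 105 x 291 mm, side walls 34 mm high, that carries the rack and the turnbutton. Origin: centre of its underside, on the table. Its y axis runs along its length towards the end with the turnbutton; z up. That end is a solid ledge 56 mm long, 47 mm high.
- turnbutton (a joint): Angle of the brass turnbutton about its upright pivot, rad, growing anticlockwise seen from above. At 0 the bar lies along the tray's x axis (across the tray, clear of the rack, open); at 1.571, its stop, it lies along the tray's y axis with its end over the rack (secured). It starts between 0.1 and 0.4. It turns with light friction (about 0.05 N m) and stays where it is left.
- turnbutton_grip (a point): A point on the turnbutton's pivot axis, 79.5 mm above the table, inside its upright thumb grip. The turnbutton is a flat brass bar 104 x 14 x 8 mm (top face 57.5 mm above the table) with an upright fin 44 mm long, 12 mm thick, that stands 30 mm above the bar (top 87.5 mm above the table); fin and bar run along this point's x axis, the fin is pinched along the point's y axis. This point is 8 mm below the fin's top. The pivot lies 30.5 mm from the rack's end.
- rack: Loose pale wooden block, 80 x 220 x 40 mm, 0.5 kg, standing in the tray with 2.5 mm play, its top 46 mm above the table. Origin: centre of its underside; y along its length towards the turnbutton. Three blind holes of 17 mm in a row at y = +48, -14 and -76 mm, one die in each; which is where varies.
- square_die: The die to show: steel, about 0.14 kg, a round shank 14 mm across and 22 mm long below a square head 24 x 24 mm, 38 mm tall. Origin: centre of the foot, the tip of the shank; z runs from the foot up to the head (60 mm in all), x and y are square to the head's flats. In the rack it stands loosely upright with its head's underside resting on the rack's top, turned up to 0.5 rad either way from the rack's axes.
- round_die: Another die, to be left in the rack: same shank, plain round head 27 mm across, 38 mm tall. Origin at the foot, z up.
- mushroom_die: Another die, to be left in the rack: same shank, a 20 mm round neck with a 32 mm disc on top, 38 mm tall. Origin at the foot, z up.
- camera: The inspection camera: a fixed black tube 48 mm across, grey and 40 mm at the lens end, on a low stand. Origin: centre of the dark-rimmed glass, 100 mm above the table. Its z axis is the line of sight, out of the glass, 30 degrees from vertical, leaning roughly towards the robot. Hold the foot on this axis 100 mm from the glass, the die's z along the camera's z (head away); rotation about it is free.
There are look-alikes about, which are no part of the job. Leave any turquoise look-alike of the rack alone.

How it is judged:
On the way, in this order (a step that is already met when the one before it is completed fails the run):
1. the turnbutton is turned square across the rack while the square-headed die still stands in the rack (value of joint turnbutton above 1.3 rad and z of square_die in the frame of rack below 0.03 m), for 0.2 s.
2. the square-headed die is lifted clear of the rack (z of square_die in the frame of rack above 0.045 m), for 0.1 s.
At the end, for the whole second after the job is handed in: Gripper holds the die still in the air: foot within 15 mm of the line of sight (each way across), 80 to 120 mm from the glass, die axis within 0.2 rad of it, foot to the lens, nothing else touched; turnbutton above 1.3 rad; rack and other dies within 30 mm of their start (value of joint turnbutton above 1.3 rad and x of square_die in the frame of camera between -0.015 and 0.015 m and y of square_die in the frame of camera between -0.015 and 0.015 m and z of square_die in the frame of camera between 0.08 and 0.12 m and angle between the z axis of square_die and the z axis of camera, either way round below 0.2 rad and angle between square_die's own z axis and vertical below 1.2 rad and height (world z) of square_die above 0.14 m and contact force between square_die and the fingers above 1 N and contact force between square_die and camera below 0.1 N and contact force between square_die and rack below 0.1 N and contact force between square_die and tray below 0.1 N and linear speed of square_die below 0.02 m/s and distance of each of rack, round_die, mushroom_die from where it was at the start of the episode below 0.03 m); the arm keeps its last pose, push and grip.
It fails at once if the rack or another die is moved more than 30 mm (distance of any of rack, round_die, mushroom_die from where it was at the start of the episode above 0.03 m).
It also fails if it takes over 54 s, if anything falls off the work surface, if the arm or the gripper's body presses on something with over 40 N, if the wrist force passes 120 N, or if a joint passes its speed limit or range.

### The arm

A 6-joint arm with a two-finger parallel gripper is mounted at the origin on the work surface. World frame = base frame: x ahead of the robot, y to its left, z up, the work surface at z = 0. Lengths are in m, angles in rad, forces in N, time in s.
With the tool pointing down it reaches from about 0.275 to 0.775 m from the base axis. Payload 14.6 kg.
Tool frame: the origin (TCP) lies at the very end of the fingers, on their centre line; the grasp point (between the pads) lies 19 mm behind it (r.grasp_offset is the distance from the TCP to the grasp point, in m); x points along the fingers, y is the direction in which the jaws open and shut, and the axes are right-handed (so a half turn about x gives the same grasp; the last joint's range is limited). The gripper opens to 85 mm and grips with 20 to 120 N. Pads are 22 mm wide; open, the fingers measure 114 mm over their backs; the gripper's body (76 mm by 85 mm) begins 54 mm behind the grasp point. The pads swing forward as they close: fully open they stand 13 mm farther back than shut.
Start: joints at [1.053, 0.263, -0.048, 1.259, 0, 1.415], TCP at [0.186, 0.491, 0.231] pointing down, gripper open.
Joint ranges: [-2.65, 2.65], [-0.89, 1.7], [-1.18, 1.37], [-2.13, 2.11], [-1.35, 1.29], [-3.14, 3.14]. Speed limits (rad/s): [1.89, 1.89, 2.57, 2.79, 3.14, 3.14].

### API

Orientations are given as a unit quaternion [w, x, y, z].
In Python, from bench import r gives the robot as it stands.
- The arm moves only by the shell command python3 -m crank 'ROWS' [FORCE]. ROWS is JSON, one flat list of numbers, 7 for each row, row after row: the shift along the tool's x, y, z in cm, then the turn, a rotation vector about the tool's x, y, z in degrees, then the closure in counts, from 0 (fully open) to 255 (shut). A call has 1 to 12 rows; each row is the pose to reach, as a shift and turn from the pose commanded when the call began, along the tool's axes at that moment; what a row does not reach only later rows make up. A row lasts 1/12 s, in which the tool goes at most 41.7 mm and 7.16 degrees, less where a joint would pass 70% of its speed; a pose out of reach is approached as far as the arm can. A call with a gripper value outside its range is refused whole. The fingers move at their own pace and stop on an object; FORCE is the grip in N (left out, the last holds). Time passes only in rows, so rows that repeat a pose let the fingers close. It gives the time, the measured TCP pose, the force and the opening at its end, in the units of the state.
- r.state(): the state, without advancing time (a new reading comes with each control period).
- r.read_camera(name): name is "scene" or "top" or "wrist"; returns (picture, depth): 420x560x3 uint8, red, green, blue; 420x560 float32, m along the optical axis (not along the pixel's ray), 0 where there is no reading.
- r.camera_params(name): a dict with "intrinsics" (3x3 intrinsics, pixels), "R" (3x3) and "t" (3): a world point X has camera coordinates R X + t. Camera axes: x right, y down, z forward; pixel columns grow to the right and rows downward; lengths in m; the calibration is good to about 2 mm. A picture is of the moment at which its call begins: read the wrist's pose just before it. camera_params takes no time and is no camera call; for the wrist camera it gives the pose at the moment of the call.
- r.job_done(): hands the job in, once; it reports no verdict.
Trained networks look in the newest picture that a camera, given by its name, has taken for a name from the list of things; names that differ only in an ending like _2 or _b are one class to them, and where a whole thing is asked for, a point or a joint stands for the part that bears it (a point fixed in the world has none). Each returns a list of dicts, best first, with "p" (0 to 1); they miss things now and then, are a little off and sometimes report something else, mostly with a low value. They report only what shows in the picture. A call takes as long as a camera call. They do not tell look-alikes from the thing itself.
- r.spot_in(camera, thing): "bbox" ([left, top, width, height] in pixels, round what is visible of it).
- r.trace(camera, thing): "mask" (420x560 bool, what is visible of it) and "bbox" ([left, top, width, height] in pixels, round what is visible of it).
The state is a dict: "time": time; "qpos": joint angles; "joint_vel": joint speeds; "joint_efforts": joint torques, N m; "tool_pos": TCP position; "eef_rot": TCP orientation; "force": force on the tool from outside, world axes, zero at the start; "ft_torque": the same for the moment, N m; "gripper_width": finger opening in m.
Only numpy, scipy, OpenCV 4.12 (cv2) and the standard library are available. Lean on these libraries where they do the work, as an engineer would, in place of code of your own. Each camera call takes 0.05 s, during which the arm holds its last target.

## Working session

There is one attempt and no reset: what is moved stays moved. The work goes in short steps, Python scripts to look and compute and a shell command to move; the robot and the scene stay as the last step left them, time stands still between calls to the robot, and variables do not carry over. Pictures are saved under pics/ and viewed, and the job is handed in when it is done.

```bash
ls; mkdir -p pics
python3 - <<'E'
from bench import r
import cv2,numpy as np
s=r.state();print(s)
for n in ["scene","top","wrist"]:
    p,d=r.read_camera(n);cv2.imwrite(f"pics/{n}0.png",p[:,:,::-1]);np.savez(f"{n}0.npz",p=p,d=d,**r.camera_params(n))
    c=r.camera_params(n);print(n,c["intrinsics"].tolist(),np.round(c["R"],3).tolist(),np.round(c["t"],3))
for n in ["scene","top"]:
    for t in ["tray","turnbutton","rack","square_die","round_die","mushroom_die","camera"]:
        print(n,t,[(np.round(x["bbox"]).tolist(),round(x["p"],2)) for x in r.spot_in(n,t)])
E
```

```text
pics
{'time': 0.0, 'qpos': array([ 1.05268196e+00,  2.63512842e-01, -4.89602836e-02,  1.25940370e+00,
       -5.00000124e-06,  1.41549525e+00]), 'joint_vel': array([ 0.00221787,  0.00137268,  0.00115743,  0.00046501, -0.00093288,
       -0.00120975]), 'joint_efforts': array([ 2.02493029e-03, -6.37611008e+01,  3.84561360e+01,  1.35607109e-02,
       -4.43885440e-06, -2.28424545e-05]), 'tool_pos': array([0.1861875 , 0.49056701, 0.23082176]), 'eef_rot': array([ 0.69537914,  0.12721031,  0.69562823, -0.1279326 ]), 'force': array([1.0803058 , 0.47662647, 0.13466112]), 'ft_torque': array([-0.01838046, -0.04441569,  0.02736274]), 'gripper_width': 0.08547606123855275}
scene [[390.5486481948914, 0.0, 279.3610512918409], [0.0, 390.5486481948914, 210.5934342552277], [0.0, 0.0, 1.0]] [[-0.242, 0.97, 0.018], [0.698, 0.187, -0.691], [-0.674, -0.154, -0.722]] [ 0.077 -0.265  1.261]
top [[414.43765617408883, 0.0, 281.6296298748532], [0.0, 414.43765617408883, 213.37202705889064], [0.0, 0.0, 1.0]] [[0.008, -1.0, -0.016], [-0.988, -0.005, -0.156], [0.156, 0.017, -0.988]] [0.044 0.487 0.84 ]
wrist [[293
[... 430 characters left out ...]
square_die [([319.0, 244.0, 14.0, 21.0], 0.74)]
scene round_die [([288.0, 240.0, 16.0, 19.0], 0.68)]
scene mushroom_die [([280.0, 239.0, 104.0, 52.0], 0.7), ([348.0, 248.0, 17.0, 18.0], 0.69)]
scene camera [([134.0, 260.0, 25.0, 42.0], 0.6)]
top tray [([147.0, 168.0, 139.0, 53.0], 0.8), ([252.0, 182.0, 14.0, 17.0], 0.17)]
top turnbutton [([150.0, 170.0, 18.0, 47.0], 0.9)]
top rack [([168.0, 255.0, 66.0, 113.0], 0.8), ([173.0, 170.0, 106.0, 46.0], 0.68)]
top square_die [([222.0, 180.0, 18.0, 20.0], 0.59)]
top round_die [([189.0, 180.0, 19.0, 18.0], 0.63), ([379.0, 107.0, 21.0, 24.0], 0.51), ([253.0, 183.0, 15.0, 15.0], 0.47)]
top mushroom_die [([192.0, 181.0, 17.0, 16.0], 0.48)]
top camera []
```

View pics/scene0.png

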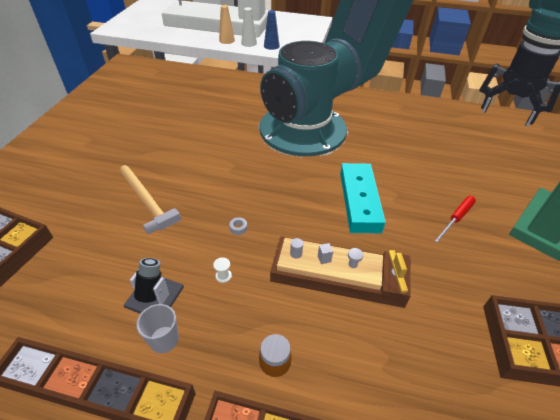

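View pics/top0.png

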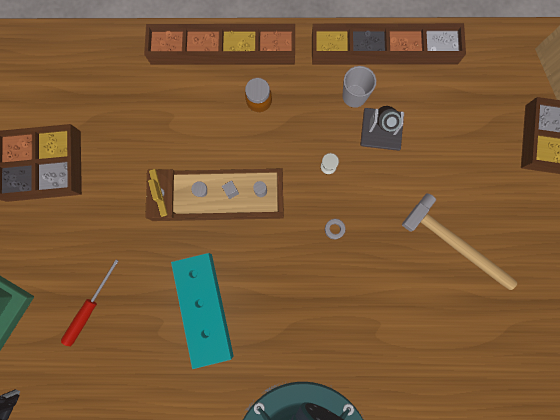

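View pics/wrist0.png

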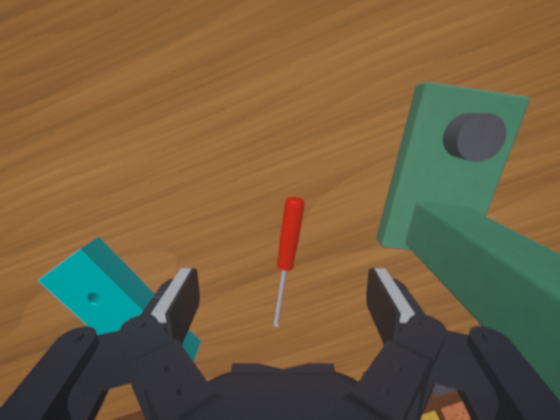

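Run:
```python
import cv2
a=cv2.imread("pics/top0.png");s=cv2.imread("pics/scene0.png")
cv2.imwrite("pics/c1.png",cv2.resize(a[155:235,135:295],None,fx=5,fy=5,interpolation=2))
cv2.imwrite("pics/c2.png",cv2.resize(s[225:325,115:175],None,fx=5,fy=5,interpolation=2))
cv2.imwrite("pics/c3.png",cv2.resize(s[225:315,262:418],None,fx=5,fy=5,interpolation=2))
```

```text
(no output)
```

View pics/c1.png

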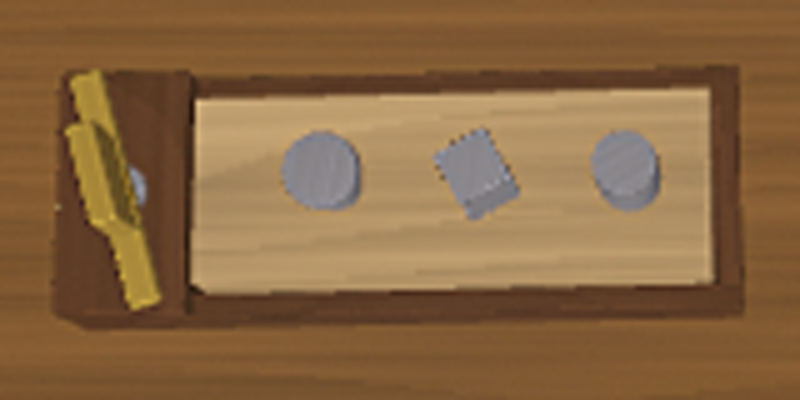

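View pics/c3.png

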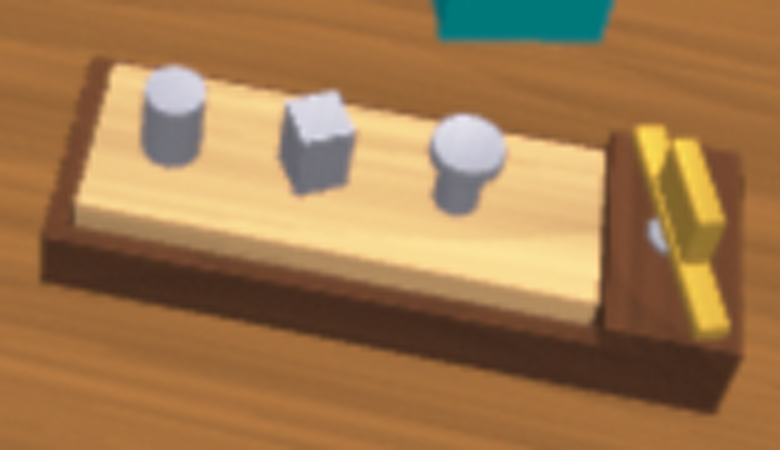

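View pics/c2.png

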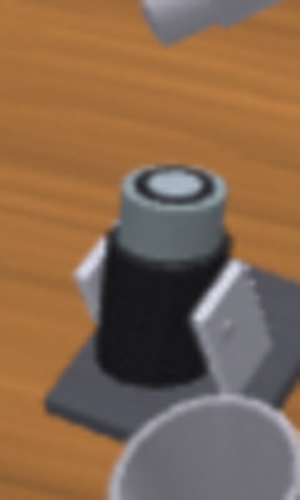

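```bash
cat > h.py <<'E'
import numpy as np,cv2
def load(n):
    z=np.load(n); return z
def cloud(z):
    K,R,t,d=z["intrinsics"],z["R"],z["t"],z["d"]
    v,u=np.mgrid[0:d.shape[0],0:d.shape[1]]
    c=np.stack([(u-K[0,2])/K[0,0]*d,(v-K[1,2])/K[1,1]*d,d],-1)
    return (c-t)@R   # R^T(c-t)
def proj(z,X):
    c=np.asarray(X)@z["R"].T+z["t"]; q=c@z["intrinsics"].T; return q[...,:2]/q[...,2:]
E
python3 - <<'E'
from h import *
for n in ["top0.npz","scene0.npz"]:
    z=load(n);P=cloud(z);d=z["d"];print(n,(d==0).mean())
    sel=(P[...,0]>.3)&(P[...,0]<.75)&(P[...,1]>-.35)&(P[...,1]<.4)&(d>0)
    tab=sel&(abs(P[...,2])<.01);print("table",P[tab][:,2].mean(),P[tab][:,2].std())
    box=sel&(P[...,1]>0.02)&(P[...,0]>.42)&(P[...,0]<.62)
    if n=="top0.npz": print(np.round([P[195,180],P[188,199],P[188,230],P[188,260],P[122,391],P[188,155]],3).tolist())
    def show(nm,m):
        q=P[m]; 
        if len(q)<5: print(nm,len(q));return
        rr=cv2.minAreaRect(q[:,:2].astype(np.float32)*1000);print(nm,len(q),np.round(rr[0],1),np.round(rr[1],1),round(rr[2],1),"med z",np.round(np.median(q[:,2])*1000,1), "mean",np.round(q.mean(0)*1000,1))
    p=z["p"].astype(int);blue=p[...,2]
    pale=box&(p[...,0]>170)&(p[...,1]>130)&(p[...,2]>80)&(P[...,2]>.035)&(P[...,2]<.055)
    n_,l,st,ce=cv2.connectedComponentsWithStats(pale.astype(np.uint8));k=1+st[1:,4].argmax();show("rack",l==k)
    yel=box&(p[...,0]>120)&(p[...,0]-p[...,2]>60)&(P[...,2]>.05)
    show("bar",yel&(P[...,2]<.062));show("fin",yel&(P[...,2]>.082))
    grey=box&(abs(p[...,0]-p[...,2])<30)&(P[...,2]>.079)
    n_,l,st,ce=cv2.connectedComponentsWithStats(grey.astype(np.uint8))
    for k in range(1,n_):
        if st[k,4]>15: show("die",l==k)
    m=sel&(P[...,2]>.095)&(P[...,1]<0)
    show("cam hi",m)
E
```

```text
top0.npz 0.004005102040816327
table 0.0002769212929972689 0.0017051640685379693
[[0.524, 0.264, 0.047], [0.531, 0.216, 0.083], [0.531, 0.152, 0.084], [0.531, 0.091, 0.085], [0.666, -0.175, 0.1], [0.53, 0.304, 0.087]]
rack 2978 [531.1 168.6] [ 80.9 219. ] 1.4 med z 46.2 mean [529.1 167.5  46.1]
bar 208 [523.2 197.8] [276.9  99.3] 88.1 med z 57.5 mean [524.  293.2  57. ]
fin 120 [527.2 308.5] [43.4 11.4] 16.6 med z 87.6 mean [526.7 308.3  87.7]
die 135 [531. 154.] [23.2 23.3] 31.7 med z 84.4 mean [530.7 153.9  84.3]
die 132 [533.2  93.1] [25.4 24.5] 1.6 med z 84.1 mean [532.8  92.5  84. ]
die 182 [529.8 216.5] [31.2 28.7] 46.0 med z 84.1 mean [529.  216.   84.1]
cam hi 273 [ 672.9 -174.4] [39.4 36.2] 86.1 med z 101.9 mean [ 670.7 -174.1  101.8]
scene0.npz 0.003932823129251701
table -0.0003792366100112246 0.0015678217646721737
rack 2650 [529.1 166.2] [ 90.8 220.1] 1.8 med z 45.3 mean [541.6 173.5  45. ]
bar 218 [531.3 302.7] [104.8  22.6] 18.1 med z 56.7 mean [537.2 306.9  56.5]
fin 118 [539.9 274.5] [42.4 79.7] 16.5 med z 86.5 mean [531.  305.7  86.3]
die 107 [535.3  90.3] [25.3 25.4] 51.7 med z 83.5 mean [536.3  90.7  83.2]
die 115 [533.3 152.3] [24.9 23.4] 27.1 med z 83.3 mean [534.7 152.4  83.1]
die 157 [532.  213.8] [31.2 28.7] 5.5 med z 83.4 mean [533.1 214.1  83.2]
cam hi 242 [ 675.8 -178.1] [39.3 33.6] 72.4 med z 101.7 mean [ 678.7 -174.5  101.6]
```

```bash
cat >> h.py <<'E'
from scipy.spatial.transform import Rotation as Ro
def q2R(q): return Ro.from_quat([q[1],q[2],q[3],q[0]])
def down(yaw):  # tool x down, tool y at yaw
    a=np.radians(yaw);y=np.array([np.cos(a),np.sin(a),0]);x=np.array([0,0,-1.]);return Ro.from_matrix(np.stack([x,y,np.cross(x,y)],1))
def rel(s,pos,Rt):
    R0=q2R(s["eef_rot"]);return np.round(R0.inv().apply(np.array(pos)-s["tool_pos"])*100,2),np.round(np.degrees((R0.inv()*Rt).as_rotvec()),1)
E
python3 - <<'E'
from h import *
from bench import r
s=r.state();R=q2R(s["eef_rot"]).as_matrix();print(R.round(2))
print(np.degrees(np.arctan2(R[1,1],R[0,1])))
for y in (106.6,-73.4): print(y,rel(s,[.5267,.308,.13],down(y)))
E
```

```text
[[-0.    0.35  0.93]
 [ 0.    0.93 -0.35]
 [-1.    0.   -0.  ]]
69.21477134235437
106.6 (array([10.13, -5.01, 38.31]), array([-37.4,  -0. ,  -0. ]))
-73.4 (array([10.13, -5.01, 38.31]), array([142.6,  -0. ,   0. ]))
```

```bash
python3 -m crank '[10,-5,38.3,-37.4,0,0,90, 10,-5,38.3,-37.4,0,0,90, 10,-5,38.3,-37.4,0,0,90, 10,-5,38.3,-37.4,0,0,90, 10,-5,38.3,-37.4,0,0,90, 10,-5,38.3,-37.4,0,0,90, 10,-5,38.3,-37.4,0,0,90, 10,-5,38.3,-37.4,0,0,90, 10,-5,38.3,-37.4,0,0,90, 10,-5,38.3,-37.4,0,0,90, 10,-5,38.3,-37.4,0,0,90, 10,-5,38.3,-37.4,0,0,90]' 40
python3 - <<'E'
from h import *
from bench import r
s=r.state();R=q2R(s["eef_rot"]).as_matrix();print(s["qpos"])
p,d=r.read_camera("wrist");cv2.imwrite("pics/w1.png",p[:,:,::-1]);np.savez("w1.npz",p=p,d=d,**r.camera_params("wrist"))
print(np.degrees(np.arctan2(R[1,1],R[0,1])))
print(rel(s,[.5267,.308,.062],down(106.6)))
z=load("w1.npz");P=cloud(z)
q=P[(P[...,2]>.083)&(P[...,2]<.092)&(d>0)&(abs(P[...,0]-.527)<.04)&(abs(P[...,1]-.308)<.04)]
print(len(q),cv2.minAreaRect(q[:,:2].astype(np.float32)*1000),q.mean(0))
E
```

```text
time: 1.85
tool_pos: [0.5279, 0.3068, 0.1302]
eef_rot: [0.699, -0.101, 0.7, 0.101]
force: [-0.2, 0.5, 1.2]
gripper_width: 0.0555
[ 3.93054904e-01  4.53837176e-01 -3.04254529e-02  1.08797938e+00
 -1.62043671e-05  1.05996293e-01]
106.44725450042326
(array([ 6.82,  0.15, -0.07]), array([-0.2, -0.1,  0. ]))
999 ((527.446044921875, 309.0212707519531), (43.694732666015625, 11.527932167053223), 17.135881423950195) [0.52597569 0.30881888 0.08815117]
```

View pics/w1.png

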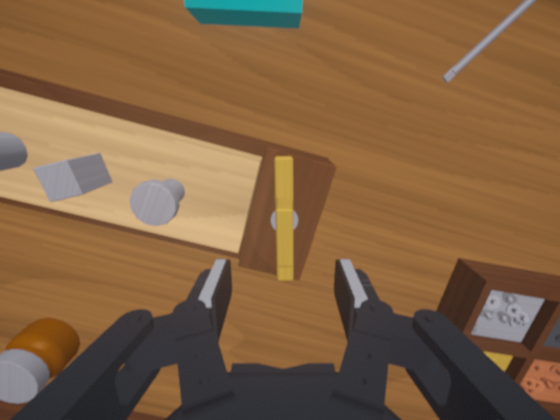

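The wrist view shows the brass fin at (285,220), between the fingers and aligned with them. Next I descend and pinch it.

```bash
python3 -m crank '[3.5,0.2,-0.05,-0.3,0,0,90, 6.8,0.2,-0.05,-0.3,0,0,90, 6.8,0.2,-0.05,-0.3,0,0,90, 6.8,0.2,-0.05,-0.3,0,0,255, 6.8,0.2,-0.05,-0.3,0,0,255, 6.8,0.2,-0.05,-0.3,0,0,255, 6.8,0.2,-0.05,-0.3,0,0,255, 6.8,0.2,-0.05,-0.3,0,0,255]' 40
```

```text
time: 2.57
tool_pos: [0.5272, 0.3081, 0.0657]
eef_rot: [0.701, -0.105, 0.698, 0.102]
force: [2.0, -18.1, 13.4]
gripper_width: 0.0111
```

```bash
python3 -m crank '[-0.2,0,0,0,0,0,255, -0.2,0,0,0,0,0,255]' 40
python3 - <<'E'
from h import *
from bench import r
p,d=r.read_camera("wrist");cv2.imwrite("pics/w2.png",p[:,:,::-1])
p,d=r.read_camera("scene");cv2.imwrite("pics/s2.png",cv2.resize(p[180:320,250:430,::-1],None,fx=4,fy=4))
s=r.state();print(s)
E
```

```text
time: 2.73
tool_pos: [0.5271, 0.3081, 0.0659]
eef_rot: [0.7, -0.105, 0.699, 0.102]
force: [9.1, -15.3, -12.3]
gripper_width: 0.0112
{'time': 2.8333, 'qpos': array([ 0.3977305 ,  0.49803645, -0.14079735,  0.93092962, -0.00464241,
        0.10419147]), 'joint_vel': array([-0.00019465,  0.00086929,  0.00071102, -0.00032665,  0.00041721,
       -0.00190687]), 'joint_efforts': array([ 1.07058173e+01, -8.80796671e+01,  3.62725174e+01,  1.55719969e+00,
        4.50165242e+00,  3.41136509e-02]), 'tool_pos': array([0.52706279, 0.30806723, 0.06592834]), 'eef_rot': array([ 0.70026394, -0.10490763,  0.69874124,  0.10190916]), 'force': array([  9.69290561, -14.59114158, -13.17983593]), 'ft_torque': array([-2.58865705, -1.98805321,  0.03962447]), 'gripper_width': 0.010893066160042174}
```

View pics/w2.png

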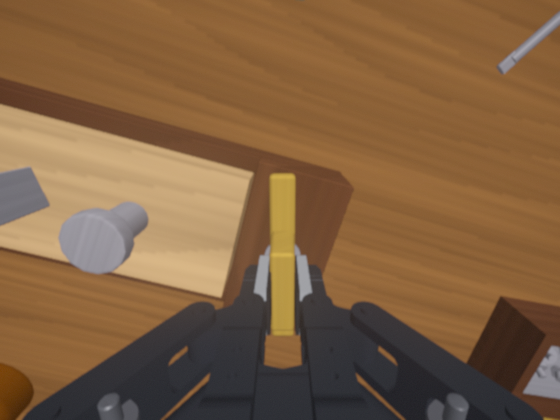

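View pics/s2.png

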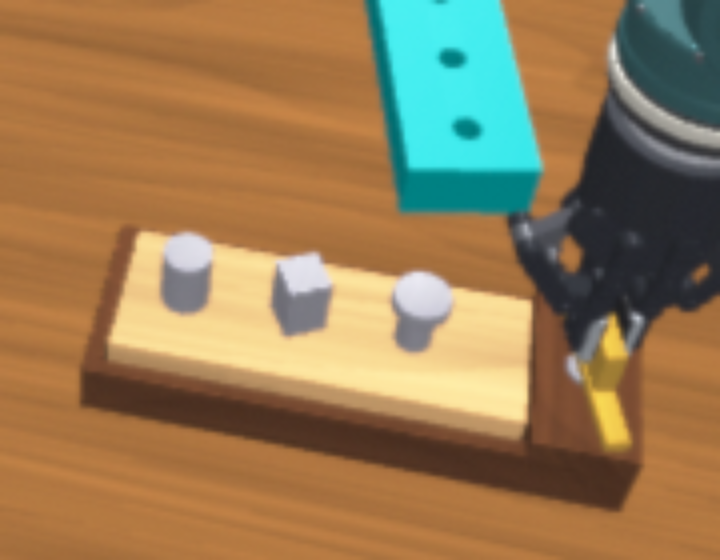

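```bash
python3 -m crank '[0.1,-0.05,0,-6.5,0,0,255, 0.1,-0.05,0,-13,0,0,255, 0.1,-0.05,0,-19.5,0,0,255, 0.1,-0.05,0,-26,0,0,255, 0.1,-0.05,0,-32.5,0,0,255, 0.1,-0.05,0,-39,0,0,255, 0.1,-0.05,0,-45.5,0,0,255, 0.1,-0.05,0,-52,0,0,255, 0.1,-0.05,0,-58.5,0,0,255, 0.1,-0.05,0,-65,0,0,255, 0.1,-0.05,0,-71,0,0,255, 0.1,-0.05,0,-73,0,0,255]' 40
python3 -m crank '[0,0,0,-0.5,0,0,255, 0,0,0,-0.5,0,0,255, 0,0,0,-0.5,0,0,255]' 40
python3 - <<'E'
from h import *
from bench import r
p,d=r.read_camera("wrist");cv2.imwrite("pics/w3.png",p[:,:,::-1])
s=r.state();R=q2R(s["eef_rot"]).as_matrix();print(s["qpos"],np.degrees(np.arctan2(R[1,1],R[0,1])))
E
```

```text
time: 3.83
tool_pos: [0.5279, 0.3074, 0.0659]
eef_rot: [-0.499, 0.503, -0.499, -0.498]
force: [10.5, -18.1, -2.0]
gripper_width: 0.0111
time: 4.08
tool_pos: [0.5279, 0.3074, 0.0658]
eef_rot: [-0.499, 0.504, -0.499, -0.499]
force: [9.6, -18.2, -2.5]
gripper_width: 0.0111
[ 0.39662884  0.49767908 -0.1416985   0.92885346 -0.00562515 -1.1794872 ] -179.69506989818734
```

View pics/w3.png

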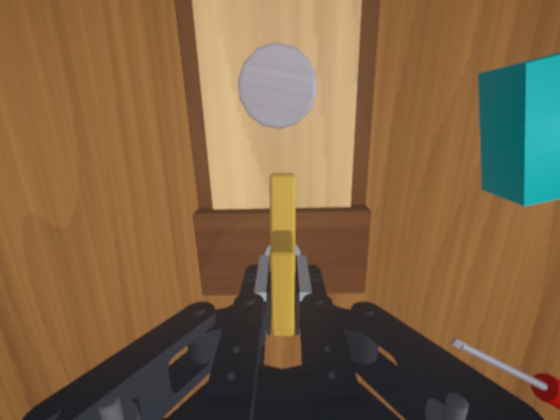

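```bash
python3 -m crank '[0,0,0,0,0,0,110, 0,0,0,0,0,0,110, 0,0,0,0,0,0,110, -4,0,0,0,0,0,110, -8,0,0,0,0,0,110, -10,0,0,0,0,0,110, -10,0,0,0,0,0,110, -10,0,0,0,0,0,110]' 40
python3 - <<'E'
from h import *
from bench import r
s=r.state();R=q2R(s["eef_rot"]).as_matrix();print(s["qpos"],np.degrees(np.arctan2(R[1,1],R[0,1])))
p,d=r.read_camera("wrist");cv2.imwrite("pics/w4.png",p[:,:,::-1]);np.savez("w4.npz",p=p,d=d,**r.camera_params("wrist"))
z=load("w4.npz");P=cloud(z);
def show(m,nm):
    q=P[m];print(nm,len(q))
    if len(q)>10: print(cv2.minAreaRect(q[:,:2].astype(np.float32)*1000),q.mean(0))
show((P[...,2]>.084)&(P[...,2]<.092)&(d>0)&(abs(P[...,0]-.527)<.04)&(abs(P[...,1]-.308)<.04),"fin")
show((P[...,2]>.079)&(P[...,2]<.09)&(d>0)&(abs(P[...,0]-.531)<.03)&(abs(P[...,1]-.153)<.025),"sq")
print(rel(s,[.532,.153,.15],down(209)))
E
```

```text
time: 4.8
tool_pos: [0.5263, 0.31, 0.1659]
eef_rot: [-0.499, 0.502, -0.497, -0.502]
force: [-0.5, 0.0, -0.4]
gripper_width: 0.0489
[ 3.98891530e-01  4.32487558e-01  3.34952096e-02  1.16883460e+00
  2.35807968e-04 -1.17948081e+00] -179.566009262022
fin 744
((527.8779296875, 307.955078125), (11.980912208557129, 43.70478820800781), 0.7259168028831482) [0.52793769 0.30676998 0.08615949]
sq 496
((529.8267211914062, 164.16680908203125), (26.428251266479492, 11.309188842773438), 0.9711033701896667) [0.53146567 0.1626753  0.08263335]
(array([  1.57,  -0.45, -15.71]), array([-28.6,   0. ,   0.2]))
```

View pics/w4.png

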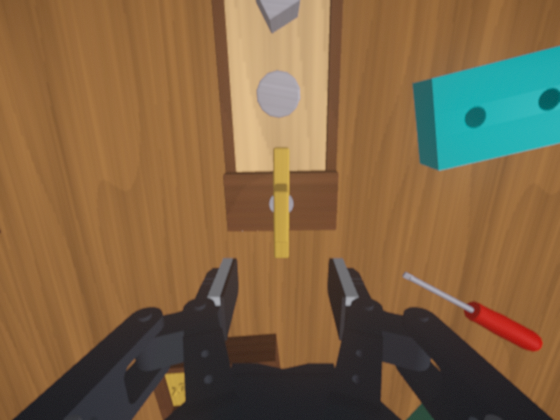

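The turnbutton now lies square over the end of the rack, with the bar at (282,200). Next I move above the square die.

```bash
python3 -m crank '[1,-0.45,-15.7,-28.6,0,0,110, 1,-0.45,-15.7,-28.6,0,0,110, 1,-0.45,-15.7,-28.6,0,0,110, 1,-0.45,-15.7,-28.6,0,0,110, 1,-0.45,-15.7,-28.6,0,0,110, 1,-0.45,-15.7,-28.6,0,0,110, 1,-0.45,-15.7,-28.6,0,0,110]' 40
cat > look.py <<'E'
from h import *
from bench import r
import sys
n=sys.argv[1]
s=r.state();R=q2R(s["eef_rot"]).as_matrix();print(s["qpos"],np.degrees(np.arctan2(R[1,1],R[0,1])),s["tool_pos"])
p,d=r.read_camera("wrist");cv2.imwrite(f"pics/{n}.png",p[:,:,::-1]);np.savez(f"{n}.npz",p=p,d=d,**r.camera_params("wrist"))
z=load(f"{n}.npz");P=cloud(z);
q=P[(P[...,2]>.079)&(P[...,2]<.09)&(d>0)&(abs(P[...,0]-.531)<.03)&(abs(P[...,1]-.153)<.025)]
print(len(q))
if len(q)>10:
    print(cv2.minAreaRect(q[:,:2].astype(np.float32)*1000),q.mean(0))
E
python3 look.py w5
```

```text
time: 5.43
tool_pos: [0.531, 0.1525, 0.1536]
eef_rot: [0.359, -0.608, 0.36, 0.609]
force: [0.6, 0.6, 0.3]
gripper_width: 0.0488
[ 1.32062419e-01  3.44978776e-01 -1.42801975e-01  1.08431871e+00
  3.06561720e-04 -1.94273034e+00] -151.123118999389 [0.53097972 0.15253454 0.15356099]
920
((533.2155151367188, 154.48455810546875), (23.53287124633789, 24.177398681640625), 29.37836265563965) [0.53342355 0.15367325 0.08411839]
```

View pics/w5.png

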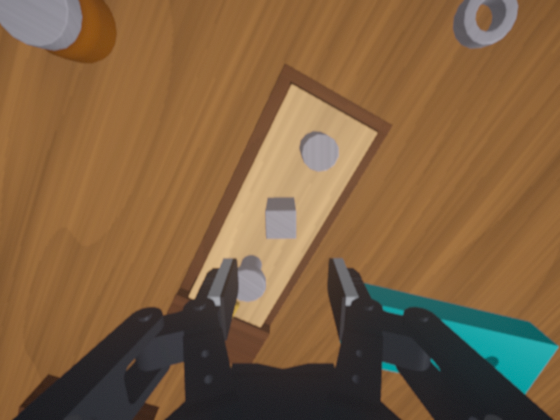

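Candidates at this view:
- square die: (281,218), flat square top, aligned with the jaws
- round die: (320,150)
- mushroom die: (250,280)

The square one is in the middle hole, so I descend on that.

```bash
python3 -m crank '[4,-0.2,0,0,0,0,110, 8,-0.2,0,0,0,0,110, 10,-0.2,0,0,0,0,110, 10,-0.2,0,0,0,0,110, 10,-0.2,0,0,0,0,110]' 40
python3 -m crank '[0,0,0,0,0,0,255, 0,0,0,0,0,0,255, 0,0,0,0,0,0,255, 0,0,0,0,0,0,255, 0,0,0,0,0,0,255]' 60
python3 look.py w6
```

```text
time: 5.9
tool_pos: [0.5325, 0.1544, 0.054]
eef_rot: [0.358, -0.609, 0.359, 0.61]
force: [0.6, -0.3, 0.2]
gripper_width: 0.0487
time: 6.32
tool_pos: [0.534, 0.1539, 0.0561]
eef_rot: [-0.36, 0.61, -0.358, -0.609]
force: [-2.8, 0.6, 5.0]
gripper_width: 0.0226
[ 1.33702662e-01  4.24054959e-01 -3.05782868e-01  8.38144475e-01
  4.36424295e-04 -1.94348155e+00] -150.98602675926287 [0.53404565 0.15388882 0.05608588]
3268
((534.2783203125, 154.41787719726562), (50.579673767089844, 25.290061950683594), 29.87397003173828) [0.53598311 0.15157414 0.08402418]
```

View pics/w6.png

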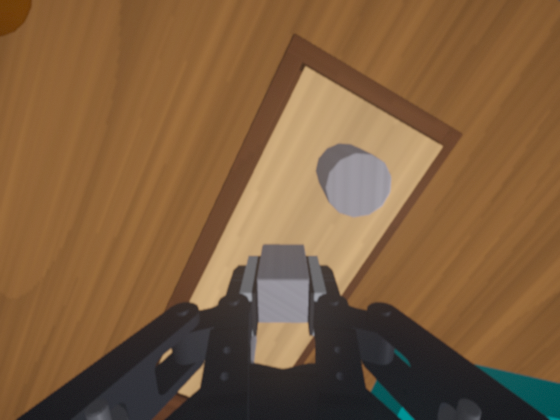

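```bash
python3 -m crank '[-1,0,0,0,0,0,255, -2,0,0,0,0,0,255, -3,0,0,0,0,0,255, -4,0,0,0,0,0,255, -6,0,0,0,0,0,255, -9,0,0,0,0,0,255, -12,0,0,0,0,0,255, -15,0,0,0,0,0,255, -18,0,0,0,0,0,255, -18,0,0,0,0,0,255, -18,0,0,0,0,0,255]' 60
python3 look.py w7
python3 - <<'E'
from h import *
from bench import r
for n in ["scene","top"]:
    p,d=r.read_camera(n);cv2.imwrite(f"pics/{n}7.png",p[:,:,::-1]);np.savez(f"{n}7.npz",p=p,d=d,**r.camera_params(n))
# camera axis fit from initial clouds
from scipy.optimize import least_squares
Q=[]
for n in ["top0.npz","scene0.npz","top7.npz","scene7.npz"]:
    z=load(n);P=cloud(z)
    m=(abs(P[...,0]-.675)<.06)&(abs(P[...,1]+.175)<.05)&(P[...,2]>.088)&(P[...,2]<.13)&(z["d"]>0)
    q=P[m];c=q.mean(0)
    # plane fit by robust LSQ
    def f(x):
        nn=np.array([np.sin(x[0])*np.cos(x[1]),np.sin(x[0])*np.sin(x[1]),np.cos(x[0])]);return (q-c)@nn-x[2]
    o=least_squares(f,[.52,np.pi,0],loss="soft_l1",f_scale=.002)
    print(n,len(q),c.round(4),np.degrees(o.x[:2]).round(1),o.x[2])
E
```

```text
time: 7.28
tool_pos: [0.5339, 0.1535, 0.2364]
eef_rot: [-0.36, 0.61, -0.358, -0.608]
force: [0.2, -0.2, -1.5]
gripper_width: 0.023
[ 1.33374740e-01  3.11850694e-01  3.62507136e-02  1.29146842e+00
 -3.74147912e-05 -1.94376923e+00] -150.98828295658117 [0.53386652 0.15354639 0.236438  ]
0
top0.npz 366 [ 0.671  -0.1737  0.0992] [ 23.4 169.2] 0.0018646418556996988
scene0.npz 369 [ 0.6809 -0.1739  0.0982] [-13.5 222.1] -0.00013557956555253553
top7.npz 365 [ 0.6712 -0.1735  0.0992] [ 22.3 162.6] 0.0017749150619684373
scene7.npz 367 [ 0.6809 -0.1739  0.0982] [-13.5 225.6] -0.00023318436741783292
```

View pics/w7.png

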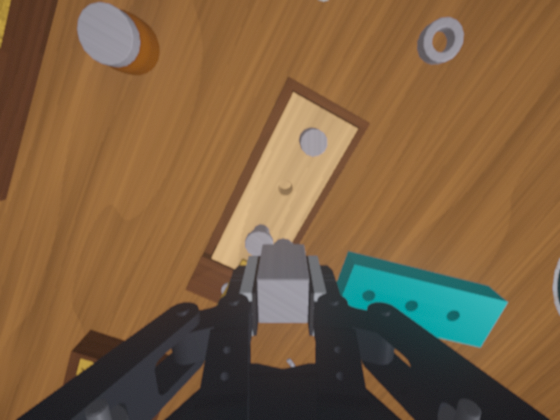

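View pics/scene7.png

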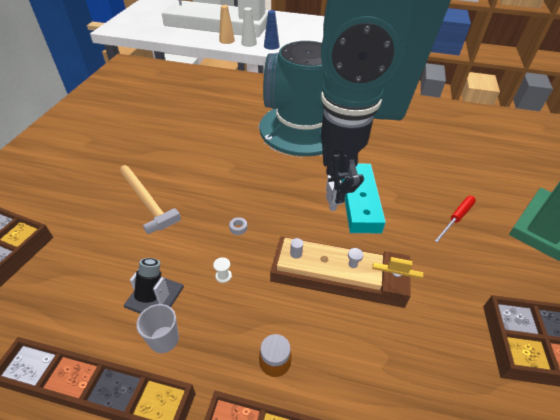

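Run:
```python
from h import *
from bench import r
s=r.state();c=r.camera_params("wrist");R0=q2R(s["eef_rot"])
Rc=np.array(c["R"]);pc=-Rc.T@c["t"]
print("cam in tool",R0.inv().apply(pc-s["tool_pos"]).round(4));Rct=R0.inv().as_matrix()@Rc.T;print(Rct.round(3))
pct=R0.inv().apply(pc-s["tool_pos"])
L=np.array([.672,-.175,.1]);K=c["intrinsics"]
for yaw in (209,150,120,90):
  for dist in (.2,.25):
    Rt=down(yaw);ray=np.linalg.inv(K)@np.array([280,130,1.])
    # lens in tool frame
    lt=pct+Rct@(ray*dist);pos=L-Rt.apply(lt)
    print(yaw,dist,"lens in tool",lt.round(3),"tcp",pos.round(3),rel(s,pos,Rt),"q6",np.degrees(np.arctan2(pos[1],pos[0]))+90-yaw, "r",np.hypot(*pos[:2]))
```

```text
cam in tool [-0.1427 -0.0006 -0.0823]
[[ 0.001 -0.319  0.948]
 [ 1.     0.001 -0.   ]
 [-0.001  0.948  0.319]]
209 0.2 lens in tool [ 0.064 -0.002 -0.071] tcp [ 0.636 -0.114  0.164] (array([  6.9 ,   3.97, -28.4 ]), array([ 0. ,  0. , -0.1])) q6 -129.19421078800826 r 0.6457524074004561
209 0.25 lens in tool [ 0.116 -0.003 -0.068] tcp [ 0.637 -0.117  0.216] (array([  1.72,   4.02, -28.69]), array([ 0. ,  0. , -0.1])) q6 -129.41653870590793 r 0.6472226388742723
150 0.2 lens in tool [ 0.064 -0.002 -0.071] tcp [ 0.705 -0.112  0.164] (array([  6.89,  -2.21, -31.63]), array([59. , -0. , -0.1])) q6 -69.06265618943398 r 0.7141862766379562
150 0.25 lens in tool [ 0.116 -0.003 -0.068] tcp [ 0.703 -0.115  0.216] (array([  1.71,  -1.94, -31.73]), array([59. , -0. , -0.1])) q6 -69.26534975577668 r 0.7127426461624158
120 0.2 lens in tool [ 0.064 -0.002 -0.071] tcp [ 0.732 -0.138  0.164] (array([  6.89,  -3.34, -35.11]), array([89. , -0. , -0.1])) q6 -40.637938908714176 r 0.7448678755998016
120 0.25 lens in tool [ 0.116 -0.003 -0.068] tcp [ 0.729 -0.139  0.216] (array([  1.71,  -3.05, -35.07]), array([89. , -0. , -0.1])) q6 -40.75587836516108 r 0.7423957188217776
90 0.2 lens in tool [ 0.064 -0.002 -0.071] tcp [ 0.743 -0.173  0.164] (array([  6.89,  -2.58, -38.7 ]), array([ 1.19e+02, -1.00e-01, -1.00e-01])) q6 -13.079035933198782 r 0.7625480213114953
90 0.25 lens in tool [ 0.116 -0.003 -0.068] tcp [ 0.74  -0.172  0.216] (array([  1.71,  -2.34, -38.52]), array([ 1.19e+02, -1.00e-01, -1.00e-01])) q6 -13.094896172687925 r 0.7596479774218988
```

```bash
python3 -m crank '[1.7,4,-28.7,0,0,0,255, 1.7,4,-28.7,0,0,0,255, 1.7,4,-28.7,0,0,0,255, 1.7,4,-28.7,0,0,0,255, 1.7,4,-28.7,0,0,0,255, 1.7,4,-28.7,0,0,0,255, 1.7,4,-28.7,0,0,0,255, 1.7,4,-28.7,0,0,0,255, 1.7,4,-28.7,0,0,0,255, 1.7,4,-28.7,0,0,0,255]' 60
python3 look.py w8
```

```text
time: 8.27
tool_pos: [0.6368, -0.1166, 0.2163]
eef_rot: [0.359, -0.609, 0.359, 0.61]
force: [-0.4, -0.7, -1.2]
gripper_width: 0.0233
[-3.07013761e-01  4.85590716e-01  2.61371474e-01  1.34862047e+00
  2.47574205e-04 -2.38374657e+00] -151.0119311798227 [ 0.63678459 -0.11662762  0.216309  ]
0
```

View pics/w8.png

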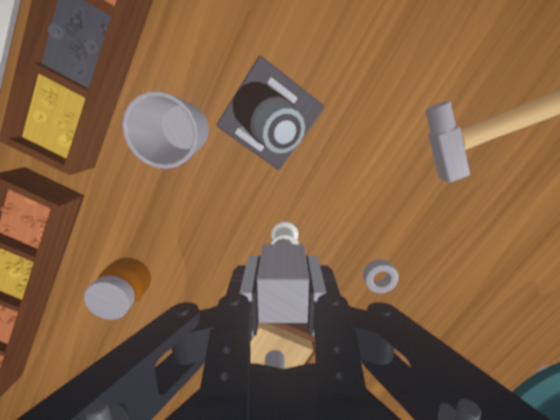

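Run:
```python
from h import *
z=load("w8.npz");P=cloud(z);d=z["d"];p=z["p"]
cv2.imwrite("pics/c8.png",cv2.resize(p[80:180,215:330,::-1],None,fx=6,fy=6,interpolation=0))
L=np.array([.672,-.175,.1])
m=(np.linalg.norm(P-L,axis=-1)<.035)&(P[...,2]>.08)
q=P[m];rng=np.random.default_rng(0);best=None
for i in range(2000):
    a=q[rng.choice(len(q),3,False)];n=np.cross(a[1]-a[0],a[2]-a[0])
    if np.linalg.norm(n)<1e-6: continue
    n/=np.linalg.norm(n);n*=np.sign(n[2]);
    k=(abs((q-a[0])@n)<.0012)
    if best is None or k.sum()>best.sum(): best=k
f=q[best];c=f.mean(0);n=np.linalg.svd(f-c)[2][2];n*=np.sign(n[2])
print(len(q),len(f),c,n,"tilt",np.degrees(np.arccos(n[2])),"az",np.degrees(np.arctan2(n[1],n[0])),"resid",((f-c)@n).std())
pl=np.stack([(f-c)@v for v in np.linalg.svd(f-c)[2][:2]],1)*1000
print(cv2.minEnclosingCircle(pl.astype(np.float32)))
vs,us=np.nonzero(m);print(us[best].min(),us[best].max(),vs[best].min(),vs[best].max())
V=np.linalg.svd(f-c)[2];cc,_=cv2.minEnclosingCircle(pl.astype(np.float32));print("ctr",c+(V[0]*cc[0]+V[1]*cc[1])/1000)
# stand plate / table-level plane check
b=P[(abs(P[...,0]-.68)<.09)&(abs(P[...,1]+.17)<.07)&(P[...,2]>.004)&(P[...,2]<.016)]
print(len(b),b[:,2].mean(),cv2.minAreaRect(b[:,:2].astype(np.float32)*1000))
# cylinder axis fit
from scipy.optimize import least_squares
g=P[(np.linalg.norm(P-L,axis=-1)<.09)&(P[...,2]>.04)]
```

```text
2513 1234 [ 0.66928715 -0.17473375  0.10160812] [-0.49292665  0.05874792  0.86808525] tilt 29.76311025268617 az 173.20344046586123 resid 0.0006079699364184814
((0.3266496956348419, -0.619449257850647), 20.13826560974121)
263 304 108 153
ctr [ 0.66872182 -0.17449474  0.10127093]
2976 0.011927865952217356 ((705.4706420898438, -158.53497314453125), (130.03077697753906, 120.39695739746094), 83.3451919555664)
```

View pics/c8.png

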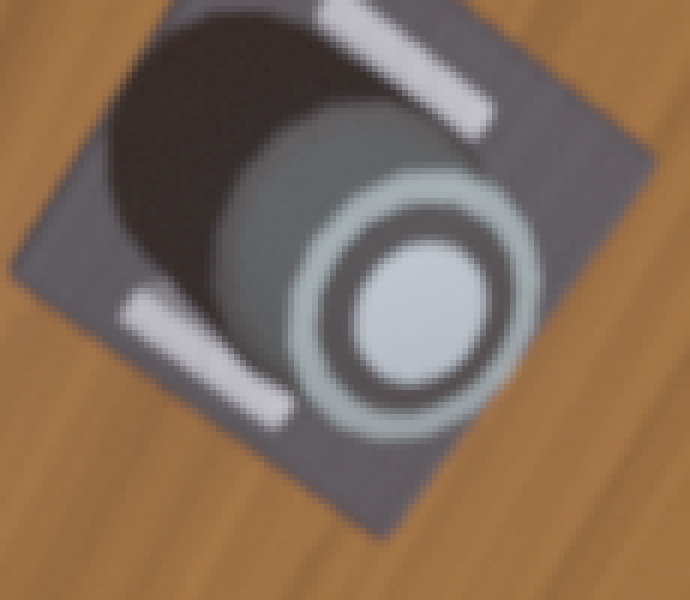

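Run:
```python
from h import *
from bench import r
s=r.state();R0=q2R(s["eef_rot"])
n=np.array([-0.4929,0.0588,0.8681]);n/=np.linalg.norm(n);L=np.array([.669,-.1745,.1005])
x0=R0.apply([1,0,0]);ax=np.cross(x0,-n);an=np.arccos(x0@-n);dR=Ro.from_rotvec(ax/np.linalg.norm(ax)*an)
print(L+.132*n,rel(s,L+.132*n,dR*R0))
```

```text
[ 0.60393738 -0.16673842  0.21508889] (array([ 0.17,  5.34, -2.84]), array([  0. ,  17.5, -24.2]))
```

```bash
python3 -m crank '[0.2,5.3,-2.8,0,17.5,-24.2,255, 0.2,5.3,-2.8,0,17.5,-24.2,255, 0.2,5.3,-2.8,0,17.5,-24.2,255, 0.2,5.3,-2.8,0,17.5,-24.2,255, 0.2,5.3,-2.8,0,17.5,-24.2,255, 0.2,5.3,-2.8,0,17.5,-24.2,255, 0.2,5.3,-2.8,0,17.5,-24.2,255, 0.2,5.3,-2.8,0,17.5,-24.2,255, 0.2,5.3,-2.8,0,17.5,-24.2,255, 0.2,5.3,-2.8,0,17.5,-24.2,255]' 60
python3 look.py w9
python3 - <<'E'
from h import *
from bench import r
s=r.state();R0=q2R(s["eef_rot"])
n=np.array([-0.4929,0.0588,0.8681]);n/=np.linalg.norm(n);L=np.array([.669,-.1745,.1005])
x=R0.apply([1,0,0]);foot=s["tool_pos"]+.032*x
e=foot-L;print("along",e@n,"off",e-(e@n)*n,"ang",np.degrees(np.arccos(-x@n)))
ims=[]
for nm in ["scene","top"]:
    p,d=r.read_camera(nm);np.savez(f"{nm}9.npz",p=p,d=d,**r.camera_params(nm));z=load(f"{nm}9.npz")
    im=np.ascontiguousarray(p[:,:,::-1]);u,v=proj(z,L).astype(int);print(nm,proj(z,L),proj(z,foot),proj(z,foot+.06*n),proj(z,L+.2*n))
    x0,y0=u-50,v-75
    c=cv2.resize(im[y0:y0+110,x0:x0+100],None,fx=4,fy=4,interpolation=2)
    for t in (0,.1,.16): 
        a=(proj(z,L+t*n)-[x0,y0]+.5)*4;cv2.circle(c,tuple(int(k) for k in a),3,(0,0,255),1)
    ims.append(c)
cv2.imwrite("pics/f9.png",np.hstack(ims))
for nm,t in (("scene","square_die"),("top","square_die"),("wrist","square_die")): print(nm,[(np.round(k["bbox"]),k["p"]) for k in r.spot_in(nm,t)])
E
```

```text
time: 9.15
tool_pos: [0.6061, -0.1674, 0.2159]
eef_rot: [-0.419, 0.756, -0.274, -0.422]
force: [-0.1, 0.6, -1.5]
gripper_width: 0.023
[-0.47973162  0.12861108 -0.42111521  0.52847781  0.17623528 -2.5132715 ] -146.99739994926634 [ 0.60612274 -0.1673907   0.21594171]
0
along 0.09949026533160711 off [ 0.00167685 -0.00058678  0.00099185] ang 0.06631894611717652
scene [150.27571871 261.74952486] [154.32578419 214.68125438] [157.44088906 184.16973588] [160.46531957 162.58454998]
top [391.05447618 120.43737228] [400.83655333 127.14214577] [407.72357348 132.76571973] [412.52466117 138.33396303]
scene [(array([149., 203.,  13.,  17.]), 0.58)]
top []
wrist [(array([261., 236.,  50.,  88.]), 0.57)]
```

View pics/f9.png

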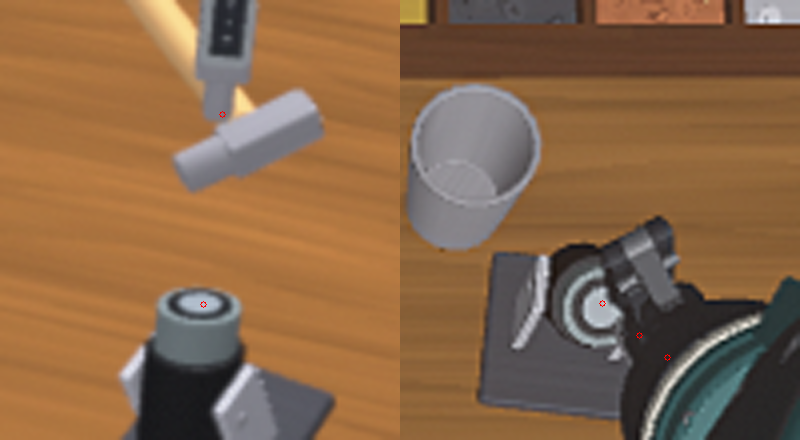

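View pics/w9.png

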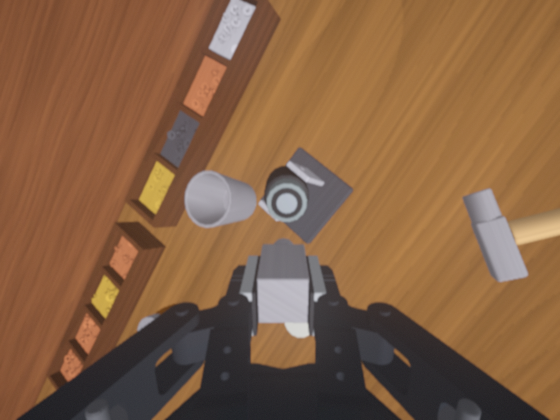

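```bash
python3 -m crank '[0,0,0,0,0,0,255, 0,0,0,0,0,0,255, 0,0,0,0,0,0,255]' 60
python3 - <<'E'
from h import *
from bench import r
n=np.array([-0.4929,0.0588,0.8681]);n/=np.linalg.norm(n);L=np.array([.669,-.1745,.1005])
p,d=r.read_camera("scene");c=r.camera_params("scene");np.savez("s10.npz",p=p,d=d,**c)
z=load("s10.npz");P=cloud(z);e=P-L;t=e@n;rad=np.linalg.norm(e-t[...,None]*n,axis=-1)
m=(rad<.025)&(t>.08)&(t<.14)&(d>0)
for lo in np.arange(.08,.14,.006):
    k=m&(t>=lo)&(t<lo+.006)
    if k.sum(): print(round(lo,3),k.sum(),(e[k]-t[k][:,None]*n).mean(0).round(4))
m=(P[...,1]>.02)&(P[...,1]<.26)&(abs(P[...,0]-.53)<.05)&(P[...,2]>.079)&(P[...,2]<.09)
N,l,st,ce=cv2.connectedComponentsWithStats(m.astype(np.uint8))
for k in range(1,N):
    if st[k,4]>20: print("die",P[l==k].mean(0).round(4))
E
```

```text
time: 9.7
tool_pos: [0.6046, -0.1672, 0.2153]
eef_rot: [-0.42, 0.756, -0.274, -0.422]
force: [0.7, 0.0, -1.1]
gripper_width: 0.0229
0.098 17 [0.0042 0.001  0.0023]
0.104 23 [0.0044 0.0002 0.0025]
0.11 22 [0.0047 0.0016 0.0026]
0.116 19 [0.0059 0.0034 0.0031]
0.122 49 [0.0095 0.0024 0.0052]
0.128 27 [0.0125 0.0068 0.0066]
0.134 34 [0.0153 0.008  0.0081]
die [0.5362 0.0905 0.083 ]
die [0.533  0.2143 0.0829]
```

```bash
python3 -c "
from bench import r
print(r.job_done())"
```

```text
the job is handed in; nothing more can be done
None
```

The job is handed in at about 9.8 s of the 54 s allowed. The turnbutton is closed over the rack, and the gripper is holding the square-headed die in front of the inspection camera. No verdict is reported, so what follows is from my own measurements.

- **Turnbutton:** I turned it by its fin to about 1.56 rad. The wrist camera showed the bar over the end of the rack after I let go.
- **Square die:** I took it from the middle hole and lifted it straight out with a 60 N grip.
- **Lens:** I located it from depth data at close range. Its axis came out 29.8° from vertical, leaning towards the robot.
- **Final hold:** By the arm's own pose, the foot is about 100 mm from the glass, within 2 mm of the line of sight and within 0.1° of the axis. The depth picture from the scene camera agrees on distance and centring to within a few mm. I estimated the foot's position below the gripper from the die's length and did not measure it directly.
- **Other dies:** Both are within 1 mm of where they started. I did not measure the rack again at the end, but it looked unmoved after the lift.

No check disagreed by more than a few mm. The square-die detector found nothing in the last top view, where the arm hides the die. While I held the fin, the wrist force was about 20 N, well under the limit.

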